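# Load a board and its pressure plate onto the twin posts of a sloping test jig

## Robot

A 6-joint arm with a two-finger parallel gripper is mounted at the origin on the work surface. World frame = base frame: x ahead of the robot, y to its left, z up, the work surface at z = 0. Lengths are in mm, angles in rad, forces in N, time in s.
With the tool pointing down it reaches from about 425 to 950 mm from the base axis. Payload 14.7 kg.
Tool frame: the origin (TCP) lies where the fingers leave the gripper's body, on its centre line; the fingertips stand 73 mm ahead of it and the grasp point (between the pads) lies 54 mm ahead of it (env.tip_reach is the distance from the TCP to the fingertips, in mm); z points along the fingers, y is the line along which they close (so a half turn about z gives the same grasp; the last joint's range is limited). The gripper opens to 85 mm and grips with 20 to 120 N. Pads are 22 mm wide; open, the fingers measure 114 mm over their backs; the gripper's body (76 mm by 85 mm) begins 54 mm behind the grasp point. The pads swing forward as they close: fully open they stand 13 mm farther back than shut.
Start: joints at [1.193, 0.48, 1.596, -0, 1.065, -0.047], TCP at [211.096, 614.761, 303.897] pointing down, gripper open.
Joint ranges: [-2.75, 2.75], [-0.82, 2.05], [0.23, 2.67], [-1.56, 4.7], [0.09, 2.69], [-2.92, 2.92]. Speed limits (rad/s): [1.89, 1.89, 2.39, 3.01, 3.01, 3.01].

## Interface

Orientations are given as [roll, pitch, yaw] about the fixed x, y, z axes, in that order (R = Rz(yaw) Ry(pitch) Rx(roll)).
In Python, from rig import telemetry, eyes, env, nets gives the robot as it stands.
- The arm moves only by the shell command python3 -m pendant 'ROWS' [OPENING] [FORCE]. ROWS is JSON, a list of rows, each a list of 2 entries, a list of its own where there are three numbers: the shift along the world's x, y, z in cm, then the turn, a rotation vector about the world's x, y, z in degrees. In form: [[[tx, ty, tz], [rx, ry, rz]], ...]. A call has 1 to 10 rows; each row shifts and turns the commanded pose from where the row before left it; what a row does not reach is not made up. A row lasts 1/8 s, in which the tool goes at most 62.5 mm and 10.7 degrees, less where a joint would pass 70% of its speed; a pose out of reach is approached as far as the arm can. A call is refused whole if a number of a shift passes 6.25 or a number of a turn 10.7, either way. A call with a gripper value outside its range is refused whole. OPENING is the opening, from 0 (shut) to 1 (fully open), set as the call begins (- or left out, the last holds). The fingers move at their own pace and stop on an object; FORCE is the grip in N (left out, the last holds). Time passes only in rows, so rows that do not move let the fingers close. It gives the time, the measured TCP pose, the force, the opening and the grip force at its end, in the units of the state.
- telemetry.sense(): the state, without advancing time (a new reading comes with each control period).
- eyes.snapshot(name): name is "scene" or "top"; returns the picture (384x512x3 uint8, red, green, blue); there is no depth.
- eyes.calibration(name): a dict with "vertical_fov" (degrees; the focal length in pixels is half the picture's height over the tangent of half this angle, whatever the lens; pixels are square), "cx", "cy" (the principal point, pixels), "cam_to_world" (4x4, takes a point from camera to world coordinates). Camera axes: x right, y down, z forward; pixel columns grow to the right and rows downward; lengths in mm; the calibration is good to about 2 mm. A picture is of the moment at which its call begins. calibration takes no time and is no camera call.
- env.sign_off(): hands the job in; it is judged then, once.
Trained networks look in the newest picture that a camera, given by its name, has taken for a name from the list of things; names that differ only in an ending like _2 or _b are one class to them, and where a whole thing is asked for, a point or a joint stands for the part that bears it (a point fixed in the world has none). Each returns a list of dicts, best first, with "conf" (0 to 1); they miss things now and then, are a little off and sometimes report something else, mostly with a low value. They report only what shows in the picture. A call takes as long as a camera call. They do not tell look-alikes from the thing itself.
- nets.masks_of(camera, target): "region" (384x512 bool, what is visible of it) and "uv" ([column, row] in pixels, amid what is visible of it).
The state is a dict: "clock": time; "joints": joint angles; "qd": joint speeds; "effort": joint torques, N m; "eef_pos": TCP position; "ee_rot": TCP orientation; "force": force on the tool from outside, world axes, zero at the start; "torque": the same for the moment, N m; "gripper_width": finger opening in mm; "gripper_force": force on a finger pad.
Only numpy, scipy, OpenCV 4.12 (cv2) and the standard library are available. Lean on these libraries where they do the work, as an engineer would, in place of code of your own. Each camera call takes 0.05 s, during which the arm holds its last target. There are 200 camera calls.

## Task

Load the sloping test jig: thread the circuit board over both guide posts and lower it flat onto its white support pillars, then thread the metal pressure plate over the same two posts until its push fingers stand on the board. Keep hold of each part until it is right down, do not let it drop down the posts, and leave the pliers, multimeter and bottle where they are.

Things in the scene. Friction and masses are not known exactly. Their poses are not given: they have to be found in the camera images.
- deck: Top of the test jig, fixed to the bench: grey box 170 x 240 mm, its black top sloping 25 degrees, low side towards the robot (yaw varies). Origin at the centre of the black surface; x points up the slope, y left, z square to the surface. Two steel posts stand square to it at (38, +-78) mm. Four white pillars, 12 mm high and thick, at x = -40 and 18, y = +-78 mm. Seated parts have the deck's axes.
- seat_left (a point): Point on the axis of the left (+y) steel guide post at the level of the pillar tops, deck axes: (38, 78, 12) mm in the deck's frame. Post: 10 mm thick, rising 78 mm above the deck surface, full thickness up to 64 mm, then rounded to a 3 mm tip.
- seat_right (a point): The same on the right (-y) guide post: (38, -78, 12) mm in the deck's frame. The two posts are alike and parallel.
- board: Brown circuit board 100 (x) x 180 (y) x 4 mm, 0.18 to 0.34 kg, lying on the bench, components up. Origin at the centre of its underside, z up. Holes of 13 mm at (38, +-78) mm, near its long +x edge, which goes up the slope. Seated: origin 12 mm above the deck's origin along the deck's z. Capacitors and transformer to 26 mm high at |y| 53 to 79 mm, white connectors 14 mm high at (-43, +-74).
- board_grip (a point): Middle of the board's finned aluminium heat sink, (0, 0, 18) mm in the board's frame. The heat sink is 36 (x) x 90 (y) mm and rises from 4 to 29 mm above the underside; grip it across its 36 mm. Low resistors (to 9 mm high) lie at x = 34, |y| 25 to 43 mm; beside the middle of the heat sink the board is bare.
- board_hole_left (a point): Centre of the board's left hole at the underside, (38, 78, 0) mm in the board's frame.
- board_hole_right (a point): Centre of the board's right hole at the underside, (38, -78, 0) mm in the board's frame.
- plate: Aluminium pressure plate 100 (x) x 180 (y) x 6 mm, 0.3 to 0.6 kg, standing on four white push fingers 34 mm long, 10 mm thick, at x = +-38, y = +-55 mm. Origin at its centre, level with the fingers' feet; the plate lies 34 to 40 mm above. Holes of 13 mm at (38, +-78) mm near its long +x edge, which goes up the slope. Seated: origin 16 mm above the deck's origin.
- plate_grip (a point): Middle of the bar of the plate's dark bow handle, (0, 0, 70) mm in the plate's frame. The bar is 14 (x) x 94 (y) x 14 mm, on two posts at y = +-41 mm, 23 mm of free space under it; grip it across its 14 mm at the middle.
- plate_hole_left (a point): Centre of the plate's left hole at the plate's underside, (38, 78, 34) mm in the plate's frame.
- plate_hole_right (a point): Centre of the plate's right hole at the plate's underside, (38, -78, 34) mm in the plate's frame.
- pliers: Bystander: pliers with black and yellow grips, 180 mm long, lying on the bench in front of the jig; origin near the pivot at bench level, jaws along +x.
- multimeter: Bystander: grey hand multimeter 170 x 85 x 40 mm lying flat on the bench to the left behind the jig; origin at the centre of its underside.
- bottle: Bystander: pale, milky bottle with a red cap, 60 mm thick, 170 mm tall, standing; origin at the centre of its underside.
Mind the look-alikes: they are no part of the job. Of the things like the plate, leave any that is turquoise; of the rest the larger one is meant. There is more than one size of the board; the one meant has the size given above.

How it is judged:
By the outcome, as a careful person would: the job done as asked, in the order asked, and still so for the second after the job is handed in, with the robot touching nothing.
It also fails if it takes over 72 s, if anything falls off the work surface, if the arm or the gripper's body presses on something with over 40 N, if the wrist force passes 120 N, or if a joint passes its speed limit or range.

## Working session

There is one attempt and no reset: what is moved stays moved. The work goes in short steps, Python scripts to look and compute and a shell command to move; the robot and the scene stay as the last step left them, time stands still between calls to the robot, and variables do not carry over. Pictures are saved under pics/ and viewed, at most 10 in all, crops included, and the job is handed in when it is done.

```bash
ls; mkdir -p pics; python3 - <<'E'
from rig import telemetry, eyes, env, nets
import cv2,numpy as np
for c in("scene","top"):
    im=eyes.snapshot(c); cv2.imwrite(f"pics/{c}0.png",im[:,:,::-1])
    k=eyes.calibration(c); print(c,k["vertical_fov"],k["cx"],k["cy"],np.round(k["cam_to_world"],3).tolist(), [x for x in k])
    for t in("deck","board","plate","board_grip","plate_grip","pliers","multimeter","bottle"):
        print(t,[(round(d["conf"],2),np.round(d["uv"]).tolist(),int(d["region"].sum())) for d in nets.masks_of(c,t)])
print(telemetry.sense())
E
```

```text
pics
scene 54.96519673944974 256.23486661905406 194.9414199169175 [[-0.003, 0.57, -0.822, 1507.303], [1.0, 0.014, 0.006, 61.305], [0.015, -0.821, -0.57, 801.751], [0.0, 0.0, 0.0, 1.0]] ['vertical_fov', 'cx', 'cy', 'cam_to_world']
deck [(0.72, [238.0, 230.0], 2451)]
board [(0.69, [420.0, 240.0], 2114), (0.63, [334.0, 186.0], 306), (0.61, [340.0, 215.0], 936)]
plate [(0.92, [137.0, 202.0], 1024), (0.7, [201.0, 188.0], 823), (0.62, [156.0, 179.0], 405)]
board_grip [(0.73, [421.0, 242.0], 2242), (0.69, [340.0, 214.0], 972), (0.64, [337.0, 183.0], 354)]
plate_grip [(0.84, [135.0, 198.0], 1044), (0.84, [203.0, 186.0], 814), (0.63, [156.0, 177.0], 424)]
pliers [(0.51, [247.0, 202.0], 196), (0.16, [134.0, 200.0], 969)]
multimeter [(0.9, [347.0, 259.0], 1421)]
bottle [(0.64, [102.0, 239.0], 920)]
top 54.93692383031244 258.5623728595139 189.03205772272756 [[0.021, -0.98, 0.195, 275.979], [-1.0, -0.022, -0.001, 80.941], [0.005, -0.195, -0.981, 1210.84], [0.0, 0.0, 0.0, 1.0]] ['vertical_fov', 'cx', 'cy', 'cam_to_world']
deck [(0.89, [282.0, 152.0], 4096), (0.56, [172.0, 204.0], 1664)]
board [(0.
[... 471 characters left out ...]

{'clock': 0.9, 'joints': array([ 1.19342312e+00,  4.80184197e-01,  1.59632531e+00,  3.87737754e-05,
        1.06510173e+00, -4.65990977e-02]), 'qd': array([ 2.36551896e-05,  1.12295061e-03, -6.63839360e-04, -1.30490128e-03,
       -5.75879816e-04,  8.99589989e-04]), 'effort': array([ 3.60665457e-03, -9.50495696e+01, -4.30636811e+01, -7.44324802e-05,
        1.47344679e-03,  1.34788709e-05]), 'eef_pos': array([211.06691915, 614.7569395 , 303.89736666]), 'ee_rot': array([-3.14157567e+00, -3.47494610e-05,  2.81079976e+00]), 'force': array([-0.11723115, -0.16544726, -0.4552397 ]), 'torque': array([-0.00680674,  0.00437152,  0.00844294]), 'gripper_force': 0.0, 'gripper_width': 85.30822939832352}
```

```bash
python3 - <<'E'
import cv2
a=cv2.imread("pics/top0.png");cv2.imwrite("pics/topv.png",cv2.resize(a[90:310,60:450],None,fx=2.05,fy=2.05,interpolation=cv2.INTER_CUBIC))
a=cv2.imread("pics/scene0.png");cv2.imwrite("pics/scenev.png",cv2.resize(a[130:310,80:480],None,fx=2,fy=2,interpolation=cv2.INTER_CUBIC))
E
```

```text
(no output)
```

View pics/topv.png

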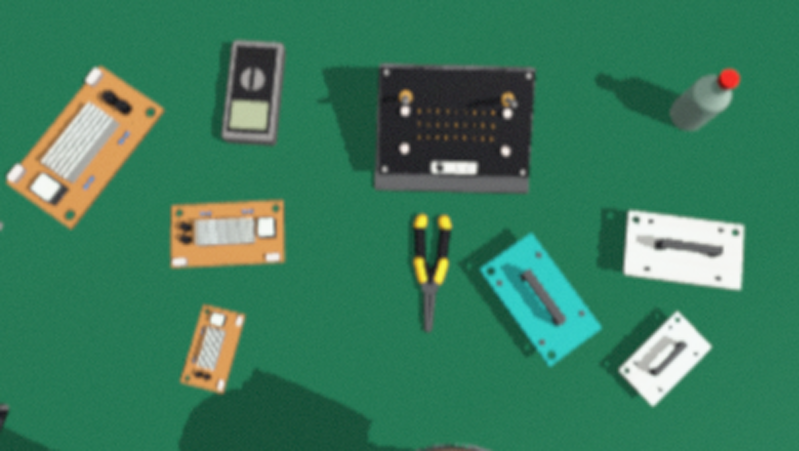

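View pics/scenev.png

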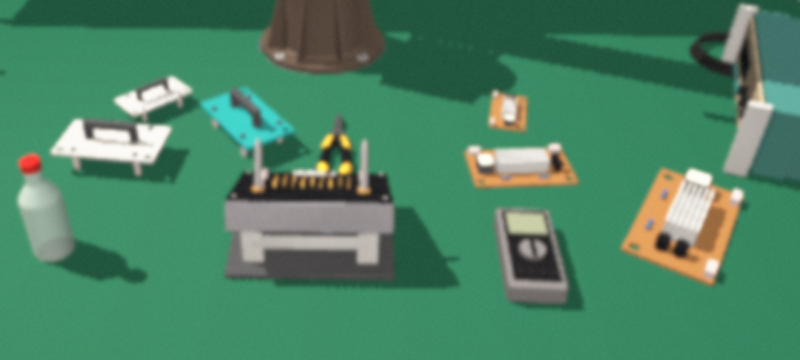

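The top view shows the jig, with its deck centred at about (455,125). The medium board, at (228,235), works out at about 180 mm long. The larger white plate is at (685,250). On both parts the hole edge points away from the robot. Next I fit the poses in both cameras.

```bash
cat > h.py <<'E'
import numpy as np,cv2
from scipy.optimize import minimize
from scipy.spatial.transform import Rotation as Rn
from rig import telemetry, eyes, env, nets
CAL={c:eyes.calibration(c) for c in("scene","top")}
def proj(c,P):
    k=CAL[c];M=np.linalg.inv(np.array(k["cam_to_world"]));P=np.atleast_2d(P)@M[:3,:3].T+M[:3,3]
    f=192/np.tan(np.radians(k["vertical_fov"])/2)
    return np.c_[k["cx"]+f*P[:,0]/P[:,2],k["cy"]+f*P[:,1]/P[:,2]]
def box(x0,x1,y0,y1,z0,z1): return np.array([[x,y,z] for x in(x0,x1) for y in(y0,y1) for z in(z0,z1)],float)
BOARD=box(-50,50,-90,90,0,4);PLATE=box(-50,50,-90,90,34,40);DECK=box(-85,85,-120,120,0,0)
def flat(p): return Rn.from_euler("z",p[2]).as_matrix(),np.array([p[0],p[1],0])
def deckpose(p): return Rn.from_euler("ZY",[p[3],-np.radians(25)]).as_matrix(),np.array(p[:3])
def hull(c,pts,T):
    R,t=T;return cv2.convexHull(proj(c,pts@R.T+t).astype(np.float32))[:,0]
def quadmask(h,roi,S=4):
    x,y,w,hh=roi;m=np.zeros((hh*S,w*S),np.uint8)
    cv2.fillPoly(m,[np.round(((h+.5-[x,y])*S-.5)*16).astype(np.int32)],255,shift=4)
    return cv2.resize(m,(w,hh),interpolation=cv2.INTER_AREA)/255.
def fit(pts,posef,p0,masks,steps):
    """masks: {cam:(bool mask, roi)}"""
    def cost(p):
        T=posef(p);return sum(np.abs(quadmask(hull(c,pts,T),r)-cv2.GaussianBlur(m.astype(np.float32),(0,0),.7)[r[1]:r[1]+r[3],r[0]:r[0]+r[2]]).sum()/m.sum() for c,(m,r) in masks.items())
    best=None
    p=np.array(p0,float)
    for s in(1,.4,.15):
        sim=np.vstack([p]+[p+np.eye(len(p))[i]*steps[i]*s for i in range(len(p))])
        r=minimize(cost,p,method="Nelder-Mead",options=dict(initial_simplex=sim,xatol=.02,fatol=1e-5,maxiter=400));p=r.x
    return p,r.fun
def roi_of(m,pad=6):
    x,y,w,h=cv2.boundingRect(m.astype(np.uint8));x-=pad;y-=pad;return(x,y,w+2*pad,h+2*pad)
E
cat > m1.py <<'E'
from h import *
im={c:cv2.imread(f"pics/{c}0.png") for c in CAL}
def big(m,seed):
    m=m.astype(np.uint8);m=cv2.morphologyEx(m,cv2.MORPH_CLOSE,np.ones((3,3)))
    n,l,s,ce=cv2.connectedComponentsWithStats(m)
    i=min(range(1,n),key=lambda i:np.hypot(*(ce[i]-seed))+(1e3 if s[i,4]<100 else 0))
    cs,_=cv2.findContours((l==i).astype(np.uint8),cv2.RETR_EXTERNAL,cv2.CHAIN_APPROX_NONE)
    return cs[0][:,0],cv2.drawContours(np.zeros(m.shape,np.uint8),cs,-1,1,-1)
def seg(c,kind,seed):
    b,g,r=[im[c][:,:,i].astype(int) for i in range(3)]
    m={"board":(r>g+10)|((np.minimum(r,b)>110)),"plate":(r>110)&(b>100)&(abs(r-g)<45),"deck":(im[c].max(2)<60)&(g-r<22)}[kind]
    ct,m=big(m,np.array(seed));
    if kind!="plate" : m=cv2.drawContours(m*0,[cv2.convexHull(ct)],-1,1,-1)
    else:m=cv2.morphologyEx(m,cv2.MORPH_CLOSE,np.ones((7,7)))
    return m
S={"board":dict(top=(172,204),scene=(340,214)),"plate":dict(top=(394,213),scene=(137,202)),"deck":dict(top=(282,152),scene=(236,225))}
M={k:{c:seg(c,k,s) for c,s in v.items()} for k,v in S.items()}
pts=dict(board=BOARD,plate=PLATE,deck=DECK);out={}
p0=dict(board=[560,300,0],plate=[540,-280,-.08],deck=[700,20,110,0]);st=dict(board=[30,30,.1],plate=[30,30,.1],deck=[30,30,30,.1])
for k in M:
    f=deckpose if k=="deck" else flat
    for cams in(["top"],["scene"],["top","scene"]):
        p,e=fit(pts[k],f,p0[k],{c:(M[k][c],roi_of(M[k][c])) for c in cams},st[k]);print(k,cams,np.round(p,3),round(e,3))
    out[k]=(f,p)
tiles=[]
for c in CAL:
  for k in M:
    x,y,w,h=roi_of(M[k][c],18);Sx=min(260/w,270/h)
    t=cv2.resize(im[c][y:y+h,x:x+w],None,fx=Sx,fy=Sx,interpolation=cv2.INTER_CUBIC)
    q=lambda a:np.round((a-[x,y]+.5)*Sx).astype(int)
    cv2.polylines(t,[q(hull(c,pts[k],out[k][0](out[k][1])))],True,(0,0,255),1)
    cs,_=cv2.findContours(M[k][c],0,2);cv2.polylines(t,[q(z[:,0]) for z in cs],True,(255,255,0),1)
    R,tt=out[k][0](out[k][1])
    F=dict(board=[[38,78,4],[38,-78,4]],plate=[[38,78,40],[38,-78,40]],deck=[[38,78,78],[38,-78,78],[38,78,0],[38,-78,0],[-40,78,12],[-40,-78,12],[18,78,12],[18,-78,12]])[k]
    for u in q(proj(c,np.array(F)@R.T+tt)): cv2.circle(t,tuple(int(v) for v in u),3,(255,0,255),1)
    T=np.zeros((280,265,3),np.uint8);T[:t.shape[0],:t.shape[1]]=t[:280,:265];tiles.append(T)
cv2.imwrite("pics/fit1.png",np.vstack([np.hstack(tiles[:3]),np.hstack(tiles[3:])]))
E
python3 m1.py
```

```text
board ['top'] [590. 300.   0.] 1.0
board ['scene'] [6.26667e+02 2.60000e+02 5.60000e-02] 1.0
board ['top', 'scene'] [6.26667e+02 2.60000e+02 5.60000e-02] 2.0
plate ['top'] [ 4.46199e+02 -3.53487e+02 -1.11000e-01] 0.051
plate ['scene'] [ 703.333 -155.556   -0.761] 1.0
plate ['top', 'scene'] [ 6.72222e+02 -1.51111e+02 -2.58000e-01] 2.0
deck ['top'] [ 6.40998e+02  7.18800e+00  4.97700e+01 -6.00000e-03] 0.036
deck ['scene'] [6.77464e+02 2.51110e+01 1.30131e+02 3.50000e-02] 0.256
deck ['top', 'scene'] [6.28929e+02 8.65600e+00 8.91280e+01 2.00000e-02] 0.225
```

View pics/fit1.png

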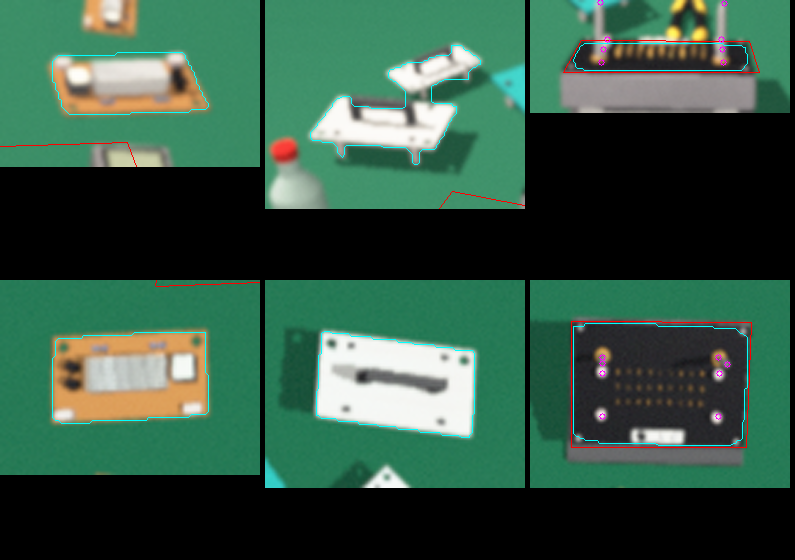

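Segmentation is good, but the fits need better starting guesses. I'll refit the flat parts, then fit the deck from pillar, post and edge features.

```bash
cat > m2.py <<'E'
exec(open("m1.py").read().split("pts=dict")[0])
pts=dict(board=BOARD,plate=PLATE)
# scene plate: cut off the legs/neighbour
m=M["plate"]["scene"].copy();m=cv2.morphologyEx(m,cv2.MORPH_OPEN,np.ones((9,9)));n,l,s,ce=cv2.connectedComponentsWithStats(m)
i=min(range(1,n),key=lambda i:np.hypot(*(ce[i]-[137,202])));M["plate"]["scene"]=(l==i).astype(np.uint8)
for k,p0 in(("board",[490,255,.03]),("plate",[446,-353,-.11])):
    for cams in(["top"],["scene"],["top","scene"]):
        p,e=fit(pts[k],flat,p0,{c:(M[k][c],roi_of(M[k][c],15)) for c in cams},[8,8,.06]);print(k,cams,np.round(p,3),round(e,3))
# board holes / pillars check in the top picture
g=cv2.resize(im["scene"][185:255,178:298],None,fx=6,fy=6,interpolation=cv2.INTER_CUBIC)
t=cv2.resize(im["top"][115:190,230:330],None,fx=7,fy=7,interpolation=cv2.INTER_CUBIC)
cv2.imwrite("pics/deckS.png",g);cv2.imwrite("pics/deckT.png",t)
hsv=im["top"].max(2).astype(int);b,gg,r=[im["top"][:,:,i].astype(int) for i in range(3)]
m=((np.minimum(b,r)>120)&(M["deck"]["top"]>0)).astype(np.uint8)
n,l,s,ce=cv2.connectedComponentsWithStats(m)
for i in range(1,n):
    x,y,w,h,a=s[i];w_=im["top"][y-2:y+h+2,x-2:x+w+2].min(2).astype(float)-40;w_=np.clip(w_,0,None);yy,xx=np.mgrid[y-2:y+h+2,x-2:x+w+2]
    print("blob",a,round((w_*xx).sum()/w_.sum(),2),round((w_*yy).sum()/w_.sum(),2))
E
python3 m2.py
```

```text
board ['top'] [4.61141e+02 3.70213e+02 7.80000e-02] 0.044
board ['scene'] [4.57260e+02 3.67835e+02 5.80000e-02] 0.166
board ['top', 'scene'] [4.60996e+02 3.70030e+02 8.40000e-02] 0.223
plate ['top'] [ 4.46162e+02 -3.53218e+02 -1.11000e-01] 0.05
plate ['scene'] [ 4.50584e+02 -3.57295e+02 -2.00000e-02] 0.388
plate ['top', 'scene'] [ 4.47719e+02 -3.54516e+02 -1.02000e-01] 0.471
blob 2 248.07 124.07
blob 1 317.42 126.56
blob 4 257.6 138.46
blob 21 257.34 142.92
blob 4 309.71 140.45
blob 19 307.44 144.44
blob 20 256.92 161.98
blob 18 306.27 163.23
blob 130 281.46 171.74
blob 2 247.13 172.23
blob 3 314.52 174.09
```

View pics/deckS.png

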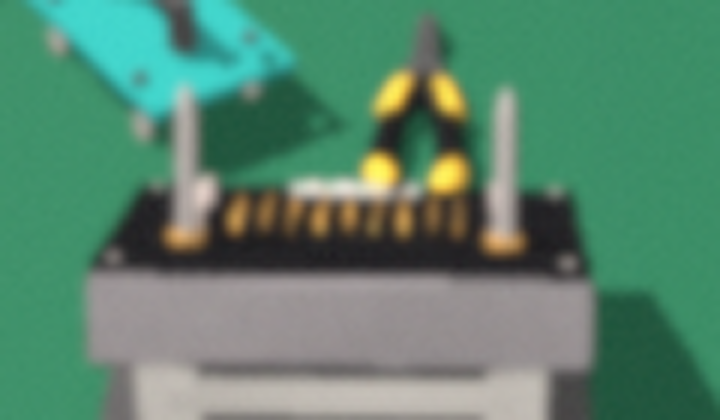

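View pics/deckT.png

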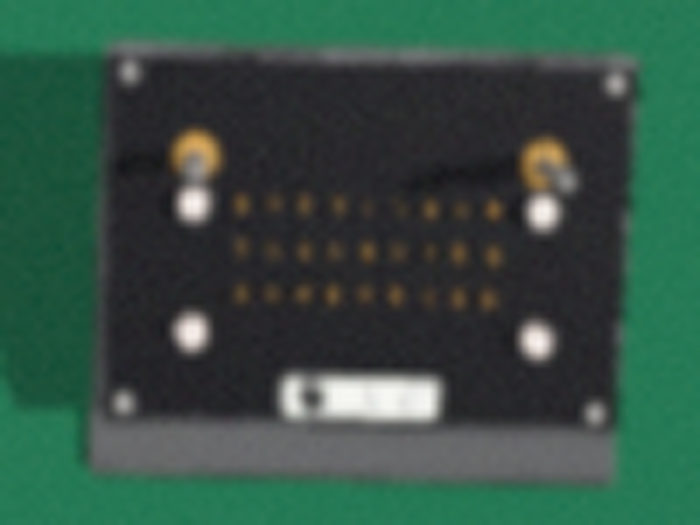

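Scene crop: the post tips are at (185,88) and (506,88), and the deck's top-edge corners at (88,272) and (590,275). Top crop: four white pillars, with the right post's tip near (570,186). I'll solve the deck pose from these.

```bash
cat > m3.py <<'E'
from h import *
from scipy.optimize import least_squares
s=lambda u,v:(178+(u+.5)/6-.5,185+(v+.5)/6-.5); t=lambda u,v:(230+(u+.5)/7-.5,115+(v+.5)/7-.5)
F=[("scene",s(185,86),[38,-78,78],1),("scene",s(506,87),[38,78,78],1),("scene",s(88,272),[85,-120,0],1),("scene",s(592,274),[85,120,0],1),
("scene",s(140,188),[-85,-120,0],.4),("scene",s(575,186),[-85,120,0],.4),("scene",s(186,238),[38,-78,2],1),("scene",s(503,241),[38,78,2],1),
("top",t(108,50),[85,120,0],.6),("top",t(636,62),[85,-120,0],.6),("top",t(98,415),[-85,120,0],.6),("top",t(616,426),[-85,-120,0],.6),
("top",t(572,187),[38,-78,78],.7),("top",t(196,154),[38,78,2],.7),("top",t(543,162),[38,-78,2],.7),
("top",(257.34,142.92),[18,78,12],1.5),("top",(307.44,144.44),[18,-78,12],1.5),("top",(256.92,161.98),[-40,78,12],1.5),("top",(306.27,163.23),[-40,-78,12],1.5)]
def res(p,raw=False,cams=("top","scene")):
    R,o=deckpose(p);r=[]
    for c,uv,P,w in F:
        if c in cams:r.append((proj(c,R@np.array(P)+o)[0]-uv)*(1 if raw else w))
    return np.array(r) if raw else np.ravel(r)
if __name__=="__main__":
    for cams in(("top",),("scene",),("top","scene")):
        q=least_squares(res,[640,8,90,0],loss="soft_l1",kwargs=dict(cams=cams),x_scale=[10,10,10,.1]);print(cams,np.round(q.x,3),round(q.cost,2))
    for f,r in zip(F,res(q.x,True)):print(f[0],f[2],np.round(r,2))
    R,o=deckpose(q.x)
    for P in([38,78,78],[38,-78,78],[85,0,0],[-85,0,0]):print(P,np.round(R@P+o,1))
E
python3 m3.py
```

```text
('top',) [ 6.30237e+02  8.50400e+00  8.74940e+01 -6.00000e-03] 1.38
('scene',) [6.26285e+02 6.27600e+00 8.77940e+01 9.00000e-03] 0.78
('top', 'scene') [ 6.29373e+02  8.00300e+00  9.01500e+01 -4.00000e-03] 3.25
scene [38, -78, 78] [0.46 0.03]
scene [38, 78, 78] [0.48 0.7 ]
scene [85, -120, 0] [-0.18 -1.04]
scene [85, 120, 0] [ 0.77 -0.07]
scene [-85, -120, 0] [ 0.02 -0.53]
scene [-85, 120, 0] [0.71 0.94]
scene [38, -78, 2] [0.45 0.05]
scene [38, 78, 2] [0.5  0.36]
top [85, 120, 0] [-0.37 -0.72]
top [85, -120, 0] [ 1.38 -0.47]
top [-85, 120, 0] [0.22 0.76]
top [-85, -120, 0] [0.79 1.08]
top [38, -78, 78] [-0.57 -0.77]
top [38, 78, 2] [0.19 0.03]
top [38, -78, 2] [0.39 0.15]
top [18, 78, 12] [0.24 0.44]
top [18, -78, 12] [0.13 0.19]
top [-40, 78, 12] [ 0.22 -0.24]
top [-40, -78, 12] [ 0.27 -0.24]
[38, 78, 78] [631.1  86.  176.9]
[38, -78, 78] [630.6 -70.  176.9]
[85, 0, 0] [706.4   7.7 126.1]
[-85, 0, 0] [552.3   8.3  54.2]
```

```bash
python3 -m pendant '[[[3.1,-3.1,-0.8],[0,0,-8.3]],[[3.1,-3.1,-0.8],[0,0,-8.3]],[[3.1,-3.1,-0.8],[0,0,-8.3]],[[3.1,-3.1,-0.8],[0,0,-8.3]],[[3.1,-3.1,-0.8],[0,0,-8.3]],[[3.1,-3.1,-0.8],[0,0,-8.3]],[[3.1,-3.1,-0.8],[0,0,-8.3]],[[3.2,-2.9,-0.8],[0,0,-8.4]],[[0,0,0],[0,0,0]],[[0,0,0],[0,0,0]]]' 1 60
```

```text
clock: 2.15
eef_pos: [460.0, 368.8, 239.9]
ee_rot: [-3.141, -0.0, 1.651]
force: [0.2, -0.0, 0.7]
gripper_width: 85.1
gripper_force: 0.0
```

```bash
python3 -m pendant '[[[0,0,-3.5],[0,0,0]],[[0,0,-3.5],[0,0,0]],[[0,0,-3.5],[0,0,0]],[[0,0,-3.0],[0,0,0]],[[0,0,-1.5],[0,0,0]],[[0,0,-0.8],[0,0,0]],[[0,0,0],[0,0,0]]]'; python3 -m pendant '[[[0,0,0],[0,0,0]],[[0,0,0],[0,0,0]],[[0,0,0],[0,0,0]],[[0,0,0],[0,0,0]],[[0,0,0],[0,0,0]],[[0,0,0],[0,0,0]],[[0,0,0],[0,0,0]],[[0,0,0],[0,0,0]]]' 0 70
```

```text
clock: 3.02
eef_pos: [460.1, 369.1, 82.2]
ee_rot: [3.141, -0.0, 1.651]
force: [-0.2, 0.5, 0.1]
gripper_width: 85.5
gripper_force: 0.0
clock: 4.03
eef_pos: [460.5, 369.0, 82.8]
ee_rot: [3.141, -0.001, 1.65]
force: [-1.7, 0.0, 11.6]
gripper_width: 34.4
gripper_force: 71.0
```

```bash
python3 -m pendant '[[[0,0,0.4],[0,0,0]],[[0,0,1],[0,0,0]],[[0,0,2],[0,0,-0.7]],[[0,0,3],[0,0,-0.8]],[[0,0,4],[0,0,-0.8]],[[0,0,4],[0,0,-0.8]],[[0,0,3],[0,0,-0.8]],[[0,0,1.6],[0,0,-0.8]],[[0,0,1],[0,0,0]],[[0,0,0],[0,0,0]]]'; python3 -m pendant '[[[0.87,-1.8,0],[0,-1.5,0]],[[0.87,-3.6,0],[0,-2.5,0]],[[0.87,-4.5,0],[0,-3,0]],[[0.87,-4.5,0],[0,-3,0]],[[0.87,-4.5,0],[0,-3,0]],[[0.87,-4.5,0],[0,-3,0]],[[0.87,-4.5,0],[0,-3,0]],[[0.87,-4.0,0],[0,-3,0]],[[0.87,-2.7,0],[0,-2,0]],[[0.87,-1.5,0],[0,-1,0]]]'; python3 -m pendant '[[[0,0,0],[0,0,0]],[[0,0,0],[0,0,0]],[[0,0,0],[0,0,0]]]'
```

```text
clock: 5.28
eef_pos: [460.1, 368.7, 281.8]
ee_rot: [-3.142, 0.0, 1.568]
force: [-0.6, -0.7, -2.2]
gripper_width: 34.3
gripper_force: 70.1
clock: 6.52
eef_pos: [546.1, 5.5, 280.9]
ee_rot: [2.706, -0.0, 1.567]
force: [1.7, 0.5, -2.4]
gripper_width: 34.4
gripper_force: 70.1
clock: 6.9
eef_pos: [546.8, 8.2, 281.7]
ee_rot: [2.706, -0.001, 1.569]
force: [-0.1, -0.6, -1.9]
gripper_width: 34.4
gripper_force: 70.1
```

```bash
python3 -m pendant '[[[0.2,-0.1,-1.2],[0,0,0]],[[0.3,0,-1.2],[0,0,0]],[[0.1,0,-0.8],[0,0,0]],[[0,0,0],[0,0,0]],[[0,0,0],[0,0,0]]]'; cat > look.py <<'E'
import sys
from h import *
tag=sys.argv[1]; D=[float(v) for v in sys.argv[2].split(",")]; L=eval(sys.argv[3]) # board/plate-frame points list drawn at TCP-based pose
R,o=deckpose(D); s=telemetry.sense(); print(np.round(s["eef_pos"],1),np.round(s["ee_rot"],4),np.round(s["force"],1))
RT=Rn.from_euler("xyz",s["ee_rot"]).as_matrix(); off=float(sys.argv[4])
RB=np.c_[RT[:,1],-RT[:,0],RT[:,2]] ; RB=np.c_[RT[:,1],np.cross(-RT[:,2],RT[:,1]),-RT[:,2]]
ob=s["eef_pos"]+RT[:,2]*off
print("part origin in deck frame",np.round(R.T@(ob-o),1),"rotvec deg",np.round(np.degrees(Rn.from_matrix(R.T@RB).as_rotvec()),2))
T=[]
for c,(x,y,w,h) in dict(top=(228,112,100,75),scene=(178,165,120,80)).items():
    im=eyes.snapshot(c)[:,:,::-1];cv2.imwrite(f"pics/{c}_{tag}.png",im);S=5
    t=cv2.resize(im[y:y+h,x:x+w],None,fx=S,fy=S,interpolation=cv2.INTER_CUBIC)
    q=lambda a:np.round((a-[x,y]+.5)*S-.5).astype(int)
    for P in([38,78,78],[38,-78,78],[38,78,12],[38,-78,12],[85,120,0],[85,-120,0],[-85,120,0],[-85,-120,0]):cv2.drawMarker(t,tuple(map(int,q(proj(c,R@P+o))[0])),(0,0,255),0,7)
    for P in L:cv2.drawMarker(t,tuple(map(int,q(proj(c,RB@P+ob))[0])),(255,255,0),1,7)
    T.append(t)
W=600;a,b=[np.pad(t,((0,0),(0,W-t.shape[1]),(0,0))) for t in T]
cv2.imwrite(f"pics/look_{tag}.png",cv2.resize(np.vstack([a,b]),None,fx=.774,fy=.774,interpolation=cv2.INTER_AREA))
E
python3 look.py a 629.4,8,90.15,-.004 '[[50,90,4],[50,-90,4],[-50,90,4],[-50,-90,4],[38,78,4],[38,-78,4]]' 82.5
```

```text
clock: 7.52
eef_pos: [553.1, 6.8, 249.9]
ee_rot: [2.705, -0.001, 1.568]
force: [-0.3, 0.0, -3.3]
gripper_width: 34.4
gripper_force: 70.1
[553.1   6.8 249.9] [ 2.7054e+00 -1.1000e-03  1.5684e+00] [-0.3  0.  -3.3]
part origin in deck frame [-1.6 -1.4 94.5] rotvec deg [0.1  0.01 0.06]
```

View pics/look_a.png

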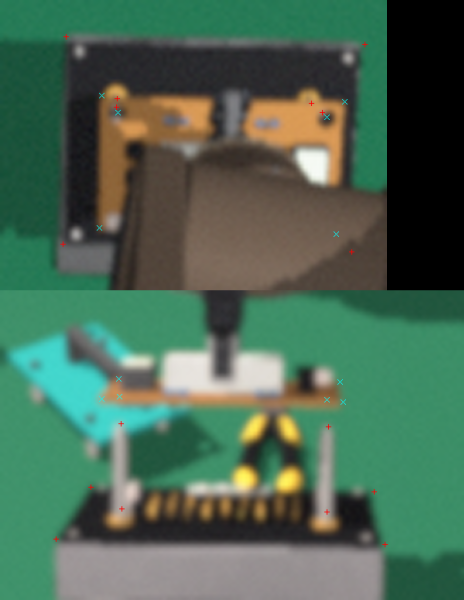

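The top view shows the board's holes at (116,112) and (327,117), within about 1 px of the prediction from the TCP. The scene view shows the board square to the posts and just above their tips. I'll lower it onto the tips in small steps, watching the force.

```bash
python3 -m pendant '[[[0.27,0,-0.42],[0,0,0]],[[0.21,0,-0.45],[0,0,0]],[[0.21,0,-0.45],[0,0,0]],[[0.13,0,-0.27],[0,0,0]],[[0,0,0],[0,0,0]]]'; python3 -m pendant '[[[0.17,0,-0.36],[0,0,0]],[[0.17,0,-0.36],[0,0,0]],[[0,0,0],[0,0,0]]]'
```

```text
clock: 8.25
eef_pos: [561.2, 6.8, 233.6]
ee_rot: [2.706, -0.001, 1.568]
force: [-0.3, 0.2, -2.1]
gripper_width: 34.4
gripper_force: 70.1
clock: 8.62
eef_pos: [564.9, 6.8, 226.6]
ee_rot: [2.705, -0.001, 1.568]
force: [2.6, 1.6, -3.1]
gripper_width: 34.6
gripper_force: 70.0
```

```bash
python3 -m pendant '[[[0.1,0.05,0.04],[0,0,0]],[[0.13,0,-0.27],[0,0,0]],[[0.13,0,-0.27],[0,0,0]],[[0,0,0],[0,0,0]]]'; python3 -m pendant '[[[0.13,0,-0.27],[0,0,0]],[[0.13,0,-0.27],[0,0,0]],[[0,0,0],[0,0,0]]]'
```

```text
clock: 9.12
eef_pos: [568.2, 7.2, 221.5]
ee_rot: [2.706, -0.001, 1.568]
force: [0.1, 0.9, -3.2]
gripper_width: 34.0
gripper_force: 70.1
clock: 9.5
eef_pos: [570.9, 7.3, 216.1]
ee_rot: [2.706, -0.001, 1.568]
force: [0.5, 1.1, -2.8]
gripper_width: 34.7
gripper_force: 70.1
```

```bash
python3 -m pendant '[[[0.21,0.05,-0.45],[0,0,0]],[[0.21,0,-0.45],[0,0,0]],[[0.21,0,-0.45],[0,0,0]],[[0,0,0],[0,0,0]]]'; python3 -m pendant '[[[0.21,0,-0.45],[0,0,0]],[[0.21,0,-0.45],[0,0,0]],[[0.21,0,-0.45],[0,0,0]],[[0,0,0],[0,0,0]]]'; python3 look.py b 629.4,8,90.15,-.004 '[]' 82.5
```

```text
clock: 10.0
eef_pos: [577.1, 7.8, 202.4]
ee_rot: [2.706, -0.001, 1.568]
force: [-0.7, -0.2, -2.7]
gripper_width: 34.4
gripper_force: 70.1
clock: 10.5
eef_pos: [583.5, 7.8, 188.9]
ee_rot: [2.706, -0.001, 1.568]
force: [-0.2, -0.5, -1.8]
gripper_width: 34.7
gripper_force: 70.1
[583.5   7.8 188.9] [ 2.7059e+00 -1.2000e-03  1.5684e+00] [-0.2 -0.5 -1.8]
part origin in deck frame [ 0.1 -0.3 26.4] rotvec deg [0.1  0.04 0.05]
```

```bash
python3 -m pendant '[[[0.21,0,-0.45],[0,0,0]],[[0.21,0,-0.45],[0,0,0]],[[0,0,0],[0,0,0]]]'; python3 -m pendant '[[[0.08,0,-0.18],[0,0,0]],[[0,0,0],[0,0,0]]]';python3 -m pendant '[[[0.06,0,-0.14],[0,0,0]],[[0,0,0],[0,0,0]]]'
```

```text
clock: 10.98
eef_pos: [587.7, 7.8, 179.9]
ee_rot: [2.706, -0.001, 1.568]
force: [-0.5, -0.2, -3.4]
gripper_width: 34.8
gripper_force: 70.1
clock: 11.22
eef_pos: [588.7, 7.7, 178.8]
ee_rot: [2.706, -0.001, 1.568]
force: [-0.1, -0.8, -2.6]
gripper_width: 34.2
gripper_force: 70.1
clock: 11.48
eef_pos: [589.6, 7.7, 177.9]
ee_rot: [2.706, -0.001, 1.568]
force: [-0.3, -0.8, -2.2]
gripper_width: 34.6
gripper_force: 70.1
```

```bash
for i in 1 2 3; do python3 -m pendant '[[[0.04,0,-0.09],[0,0,0]],[[0,0,0],[0,0,0]]]'|egrep 'eef|force: \['; done
```

```text
eef_pos: [590.0, 7.7, 177.4]
force: [-3.2, -0.4, 2.3]
eef_pos: [590.0, 7.7, 177.3]
force: [-16.3, -0.9, 21.7]
eef_pos: [590.1, 7.6, 177.3]
force: [-28.7, -1.2, 39.5]
```

```bash
python3 -m pendant '[[[-0.07,0,0.15],[0,0,0]],[[0,0,0],[0,0,0]]]'; python3 -m pendant '[[[0,0,0],[0,0,0]],[[0,0,0],[0,0,0]],[[0,0,0],[0,0,0]],[[0,0,0],[0,0,0]],[[0,0,0],[0,0,0]]]' 0.8; python3 -m pendant '[[[-0.42,0,0.9],[0,0,0]],[[-0.84,0,1.8],[0,0,0]],[[-1.27,0,2.7],[0,0,0]],[[-1.27,0,2.7],[0,0,0]],[[-1.27,0,2.7],[0,0,0]],[[-1,0,2],[0,0,0]],[[0,0,0],[0,0,0]]]'
```

```text
clock: 12.48
eef_pos: [590.6, 7.6, 177.7]
ee_rot: [2.708, -0.002, 1.569]
force: [-4.1, 0.7, 4.9]
gripper_width: 34.5
gripper_force: 71.3
clock: 13.1
eef_pos: [590.5, 7.6, 177.5]
ee_rot: [2.708, -0.002, 1.569]
force: [-0.4, -0.6, -0.2]
gripper_width: 68.2
gripper_force: 0.0
clock: 13.98
eef_pos: [529.7, 7.4, 307.5]
ee_rot: [2.705, -0.001, 1.568]
force: [0.3, 0.6, -0.1]
gripper_width: 68.0
gripper_force: 0.0
```

```bash
python3 -m pendant '[[[-0.83,-1.8,0],[0,1.5,0]],[[-0.83,-3.6,0],[0,2.5,0]],[[-0.83,-4.5,0],[0,3,0]],[[-0.83,-4.5,0],[0,3,0]],[[-0.83,-4.5,0],[0,3,0]],[[-0.83,-4.5,0],[0,3,0]],[[-0.83,-4.5,0],[0,3,0]],[[-0.83,-4.0,-1],[0,3,0]],[[-0.83,-2.7,-2],[0,2,0]],[[-0.85,-1.5,-2],[0,1,0]]]'; python3 -m pendant '[[[0,0,-1],[0,0,-3.1]],[[0,0,0],[0,0,-3.1]],[[0,0,0],[0,0,0]],[[0,0,0],[0,0,0]]]'
cat > m4.py <<'E'
from h import *
im=eyes.snapshot("scene")[:,:,::-1];cv2.imwrite("pics/sc.png",im[155:255,80:280].repeat(3,0).repeat(3,1)) 
E
python3 m4.py
```

```text
clock: 15.22
eef_pos: [446.1, -354.6, 253.9]
ee_rot: [-3.137, -0.001, 1.567]
force: [-0.5, -0.1, 0.8]
gripper_width: 68.2
gripper_force: 0.0
clock: 15.72
eef_pos: [446.5, -353.1, 245.2]
ee_rot: [-3.139, -0.001, 1.461]
force: [-0.3, 0.3, -0.0]
gripper_width: 68.5
gripper_force: 0.0
```

View pics/sc.png

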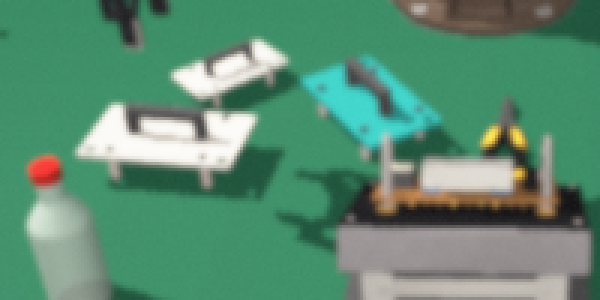

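The board is on the jig, with its posts through the holes at (388,190) and (547,175). The plate handle is at about (168,118). I'll check the gripper and handle predictions before descending.

```bash
python3 -c "
from h import *
print(proj('scene',[[446.5,-353.5,77],[446.5,-353.2,172]]), (168/3+80,108/3+155),(130/3+80,30/3+155))
R,o=flat([446.5,-353.5,-.111])
print(proj('scene',np.array([[0,47,77],[0,-47,77],[50,90,40],[50,-90,40]])@R.T+o),'seen',(205/3+80,112/3+155),(130/3+80,107/3+155),(238/3+80,163/3+155),(77/3+80,155/3+155))"
```

```text
[[134.62755741 190.61758048]
 [129.77117203 166.97200219]] (136.0, 191.0) (123.33333333333334, 165.0)
[[147.7308096  191.64373078]
 [121.60568082 189.59780292]
 [156.44386177 209.80341658]
 [105.67740949 205.61728184]] seen (148.33333333333331, 192.33333333333334) (123.33333333333334, 190.66666666666666) (159.33333333333331, 209.33333333333334) (105.66666666666667, 206.66666666666666)
```

```bash
python3 -m pendant '[[[0,0,-3],[0,0,0]],[[0,0,-3],[0,0,0]],[[0,0,-2.5],[0,0,0]],[[0,0,-2],[0,0,0]],[[0,0,-1.0],[0,0,0]],[[0,0,-0.6],[0,0,0]],[[0,0,0],[0,0,0]]]'; python3 -m pendant '[[[0,0,0],[0,0,0]],[[0,0,0],[0,0,0]],[[0,0,0],[0,0,0]],[[0,0,0],[0,0,0]],[[0,0,0],[0,0,0]],[[0,0,0],[0,0,0]],[[0,0,0],[0,0,0]],[[0,0,0],[0,0,0]]]' 0 100
```

```text
clock: 16.65
eef_pos: [446.7, -353.5, 124.6]
ee_rot: [-3.139, -0.0, 1.46]
force: [-0.6, 0.9, -0.0]
gripper_width: 68.0
gripper_force: 0.0
clock: 17.65
eef_pos: [446.9, -353.6, 124.8]
ee_rot: [-3.14, -0.0, 1.46]
force: [2.1, 0.9, 5.1]
gripper_width: 12.7
gripper_force: 98.0
```

```bash
python3 -m pendant '[[[0,0,0.4],[0,0,0]],[[0,0,1],[0,0,0]],[[0,0,2.2],[0,0,1]],[[0,0,3],[0,0,1]],[[0,0,4],[0,0,1.2]],[[0,0,4],[0,0,1]],[[0,0,3.5],[0,0,1]],[[0,0,2.2],[0,0,1]],[[0,0,1.2],[0,0,0]],[[0,0,0],[0,0,0]]]'; python3 -m pendant '[[[0.67,1.8,0],[0,-1.5,0]],[[0.67,3.6,0],[0,-2.5,0]],[[0.67,4.5,0],[0,-3,0]],[[0.67,4.5,0],[0,-3,0]],[[0.67,4.5,0],[0,-3,0]],[[0.67,4.5,0],[0,-3,0]],[[0.67,4.5,0],[0,-3,0]],[[0.67,4.0,0],[0,-3,0]],[[0.67,2.7,0],[0,-2,0]],[[0.67,1.5,0],[0,-1,0]]]'; python3 -m pendant '[[[0,0,0],[0,0,0]],[[0.5,0,-1],[0,0,0]],[[1,0,-2],[0,0,0]],[[1,0,-2.1],[0,0,0]],[[0.9,0,-1.9],[0,0,0]],[[0,0,0],[0,0,0]],[[0,0,0],[0,0,0]]]'
```

```text
clock: 18.9
eef_pos: [446.5, -353.4, 339.9]
ee_rot: [-3.139, -0.0, 1.568]
force: [0.4, 0.1, -5.0]
gripper_width: 12.1
gripper_force: 98.0
clock: 20.15
eef_pos: [512.2, 9.8, 338.3]
ee_rot: [2.709, -0.003, 1.57]
force: [-0.1, -0.8, -5.2]
gripper_width: 12.4
gripper_force: 97.9
clock: 21.02
eef_pos: [547.3, 7.2, 269.5]
ee_rot: [2.709, -0.002, 1.568]
force: [0.0, -0.2, -3.3]
gripper_width: 12.1
gripper_force: 98.2
```

```bash
python3 look.py c 630.5,8.3,90.15,-.002 '[[50,90,40],[50,-90,40],[-50,90,40],[-50,-90,40],[38,78,40],[38,-78,40]]' 124.7
```

```text
[547.3   7.2 269.5] [ 2.7087e+00 -1.7000e-03  1.5679e+00] [ 0.  -0.2 -3.3]
part origin in deck frame [-0.1 -1.1 73. ] rotvec deg [ 0.07  0.2  -0.09]
```

View pics/look_c.png

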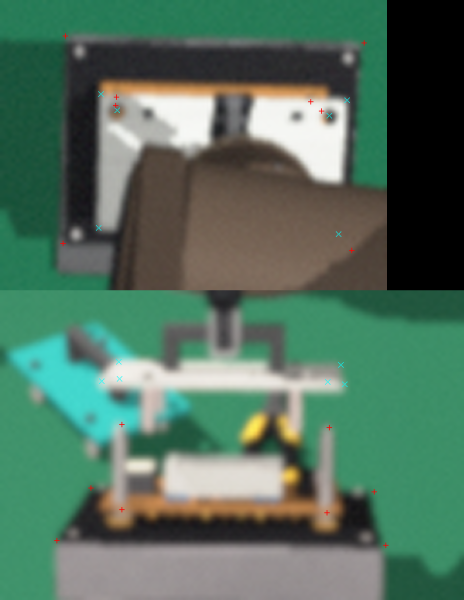

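The top view shows the plate's holes at (115,110) and (329,117), within about 1 px of prediction. The scene view shows the board flat on the pillars and the plate level above the posts. Now I'll lower the plate.

```bash
python3 -m pendant '[[[0.25,0.03,-0.54],[0,-0.2,0]],[[0.34,0,-0.72],[0,0,0]],[[0.34,0,-0.72],[0,0,0]],[[0.21,0,-0.45],[0,0,0]],[[0,0,0],[0,0,0]]]'; python3 -m pendant '[[[0.17,0,-0.36],[0,0,0]],[[0.17,0,-0.36],[0,0,0]],[[0,0,0],[0,0,0]]]';python3 -m pendant '[[[0.13,0,-0.27],[0,0,0]],[[0,0,0],[0,0,0]]]'
```

```text
clock: 21.75
eef_pos: [558.9, 7.9, 244.6]
ee_rot: [2.706, -0.002, 1.569]
force: [0.1, 0.0, -3.9]
gripper_width: 12.4
gripper_force: 98.2
clock: 22.12
eef_pos: [562.3, 7.9, 237.7]
ee_rot: [2.705, -0.002, 1.569]
force: [0.5, 0.4, -3.8]
gripper_width: 12.2
gripper_force: 98.2
clock: 22.38
eef_pos: [563.7, 7.9, 235.2]
ee_rot: [2.705, -0.002, 1.569]
force: [0.3, 0.1, -4.0]
gripper_width: 12.4
gripper_force: 98.2
```

```bash
python3 -m pendant '[[[0.13,0,-0.27],[0,0,0]],[[0.13,0,-0.27],[0,0,0]],[[0,0,0],[0,0,0]]]'; python3 -m pendant '[[[0.13,0,-0.27],[0,0,0]],[[0.13,0,-0.27],[0,0,0]],[[0,0,0],[0,0,0]]]'
```

```text
clock: 22.75
eef_pos: [566.2, 7.9, 229.6]
ee_rot: [2.705, -0.002, 1.569]
force: [-0.5, 0.6, -5.5]
gripper_width: 12.2
gripper_force: 98.1
clock: 23.12
eef_pos: [568.8, 7.9, 224.1]
ee_rot: [2.705, -0.002, 1.569]
force: [-0.5, 1.1, -4.9]
gripper_width: 11.8
gripper_force: 98.0
```

```bash
python3 -m pendant '[[[0.13,0.03,-0.27],[0,0,0]],[[0.08,0,-0.18],[0,0,0]],[[0,0,0],[0,0,0]]]'|egrep 'eef|force: \['; for i in 1 2 3; do python3 -m pendant '[[[0.04,0,-0.09],[0,0,0]],[[0,0,0],[0,0,0]]]'|egrep 'eef|force: \['; done
```

```text
eef_pos: [570.9, 8.2, 219.8]
force: [-1.2, 0.9, -6.5]
eef_pos: [571.3, 8.3, 219.4]
force: [-4.7, 3.2, 1.4]
eef_pos: [571.5, 8.3, 219.2]
force: [-18.5, 1.9, 21.8]
eef_pos: [571.6, 8.3, 219.1]
force: [-30.4, 1.0, 43.8]
```

The contact height is 45.9 mm above the board's grip height, and 46.1 mm was expected, so the plate is seated. I'll relieve the force, release and retreat.

```bash
python3 -m pendant '[[[-0.07,0,0.16],[0,0,0]],[[0,0,0],[0,0,0]]]'|egrep 'eef|force: \['; python3 -m pendant '[[[0,0,0],[0,0,0]],[[0,0,0],[0,0,0]],[[0,0,0],[0,0,0]],[[0,0,0],[0,0,0]],[[0,0,0],[0,0,0]]]' 0.6; python3 -m pendant '[[[-0.42,0,0.9],[0,0,0]],[[-0.84,0,1.8],[0,0,0]],[[-1.27,0,2.7],[0,0,0]],[[-1.27,0,2.7],[0,0,0]],[[-1.27,0,2.7],[0,0,0]],[[-3,2,2],[0,0,0]],[[-3,4,0],[0,0,0]],[[-3,4,0],[0,0,0]],[[0,2,0],[0,0,0]],[[0,0,0],[0,0,0]]]'; python3 look.py d 630.5,8.3,90.15,-.002 '[]' 124.7
```

```text
eef_pos: [571.4, 8.3, 219.3]
force: [-8.5, 6.1, 7.0]
clock: 25.12
eef_pos: [571.5, 8.2, 218.9]
ee_rot: [2.704, -0.002, 1.569]
force: [0.4, -0.1, -0.0]
gripper_width: 51.1
gripper_force: 0.0
clock: 26.38
eef_pos: [430.3, 129.3, 347.6]
ee_rot: [2.703, -0.002, 1.571]
force: [-0.7, -0.1, 0.2]
gripper_width: 51.2
gripper_force: 0.0
[430.3 129.3 347.6] [ 2.7034e+00 -1.7000e-03  1.5712e+00] [-0.7 -0.1  0.2]
part origin in deck frame [-72.6 120.9 193.3] rotvec deg [ 0.14 -0.11  0.08]
```

View pics/look_d.png

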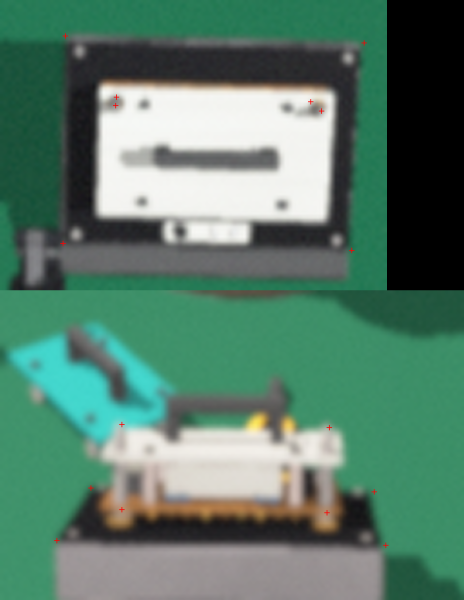

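Both posts stand through the plate's holes, at (115,100) and (318,107). The plate lies parallel over the flat board with its fingers standing on it, and the robot is clear.

```bash
python3 -c "
from rig import env
print(env.sign_off())"
```

```text
the job is handed in; nothing more can be done
None
```

The board sits on its pillars and the pressure plate's fingers stand on the board, both threaded over the two posts. I held each part until it was down, steered clear of the pliers, multimeter and bottle, and handed the job in at about 26 s.

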